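# Rock the seesaw gate and feed the balls down the other chute

## Robot

A 7-joint arm with a two-finger parallel gripper is mounted at the origin on a cart in front of the work surface, level with it; the furniture and walls round the work are solid. World frame = base frame: x ahead of the robot, y to its left, z up, the work surface at z = 0. Lengths are in m, angles in rad, forces in N, time in s.
With the tool pointing down it reaches from about 0.425 to 0.925 m from the base axis. Payload 6.8 kg.
Tool frame: the origin (TCP) lies midway between the tips of the shut fingers; the grasp point (between the pads) lies env.grasp_offset behind it (env.grasp_offset is the distance from the TCP to the grasp point, in m); z points along the fingers, y is the line along which they close (so a half turn about z gives the same grasp; the last joint's range is limited). The gripper opens to 85 mm and grips with 20 to 120 N. Pads are 22 mm wide; open, the fingers measure 114 mm over their backs; the gripper's body (76 mm by 85 mm) begins 54 mm behind the grasp point. The pads swing forward as they close: fully open they stand 13 mm farther back than shut.
Start: joints at [-1.26, 0.477, 0.022, 1.555, -0.011, 1.109, -0.083], TCP at [0.274, 0.617, 0.231] pointing down, gripper open.
Joint ranges: [-2.96, 2.96], [-0.34, 2.1], [-1.41, 1.46], [0.24, 2.44], [-1.37, 4.51], [0.17, 1.92], [-2.96, 2.96]. Speed limits (rad/s): [2.39, 2.39, 3.14, 3.14, 3.14, 3.14, 3.14].

## Interface

Orientations are given as a unit quaternion [x, y, z, w].
In Python, from bench import status, grab_frame, env gives the robot as it stands. The module is installed in compiled form; this text tells all that it offers.
- The arm moves only by the tool jog_arm, never from a script. Its argument "rows" is a list of rows, each an object of numbers: "x", "y", "z": the shift along the tool's x, y, z scaled (see below); "wx", "wy", "wz": the turn, a rotation vector about the tool's x, y, z scaled (see below). In form: [{"x": .., "y": .., "z": .., "wx": .., "wy": .., "wz": ..}, ...]. A call has exactly 10 rows; each row is the pose to reach, as a shift and turn from the pose commanded when the call began, along the tool's axes at that moment; what a row does not reach only later rows make up. The controller multiplies each number of a shift by 0.15 m and each number of a turn by 45 degrees. A row lasts 1/12 s, in which the tool goes at most 41.7 mm and 7.16 degrees, less where a joint would pass 70% of its speed; a pose out of reach is approached as far as the arm can. A call with a number of a shift or a turn outside -1 to 1 is refused whole. A call with a gripper value outside its range is refused whole. "grip" is the finger opening in mm, from 0 to 85.4, set as the call begins (left out, the last holds). The fingers move at their own pace and stop on an object; "squeeze" is the grip in N (left out, the last holds). Time passes only in rows, so rows that repeat a pose let the fingers close, or fill a call up. It gives the time, the measured TCP pose, the force, the opening and the grip force at its end, in the units of the state.
- status.read_state(): the state, without advancing time (a new reading comes with each control period).
- grab_frame(name): name is "scene" or "top" or "wrist"; returns a dict with "pixels" (480x640x3 uint8, blue, green, red), "mtx" (3x3 intrinsics, pixels), "k1" (the pictures are not rectified: a ray, as slopes to the right and down, at radius r is drawn at 1 + k1 r^2 times it, then the intrinsics apply), "world_to_cam" (4x4, takes a point from world to camera coordinates). Camera axes: x right, y up, looking along -z (the intrinsics and any distortion apply to the point x, -y, -z); pixel columns grow to the right and rows downward; lengths in m; the calibration is good to about 2 mm. A picture is of the moment at which its call begins. There is no depth.
- env.hand_in(): hands the job in; it is judged then, once.
The state is a dict: "clock": time; "joint_pos": joint angles; "qd": joint speeds; "joint_torque": joint torques, N m; "eef_pos": TCP position; "ee_rot": TCP orientation; "force": force on the tool from outside, world axes, zero at the start; "wrist_torque": the same for the moment, N m; "grip_width": finger opening in m; "finger_force": force on a finger pad.
Only numpy, scipy, OpenCV 4.12 (cv2) and the standard library are available. Lean on these libraries where they do the work, as an engineer would, in place of code of your own. Each camera call takes 0.05 s, during which the arm holds its last target. There are 200 camera calls.

## Task

The left tray of the ball feeder already has its three steel balls. With the fingertips, press down the raised right-hand pad of the orange seesaw gate so that it rocks fully over and leads to the right-hand chute, then press the red key down and keep it down until all three waiting balls have rolled into the green right-hand tray. Let the key come up again; do not touch the balls themselves, pick nothing up, and leave everything lying around where it is.

Things in the scene. Friction and masses are not known exactly. Their poses are not given: they have to be found in the camera images.
- rig: Ball feeder fixed to the bench: grey T-shaped base plate 10 mm thick (crossbar 420 mm along its y, x -65 to +50 mm; tail 140 mm wide, back to x = +160 mm). Origin on the bench under the middle of the gate; x points to the back (away from the robot), y left, z up; yaw about -25 to +6 degrees. Highest points: key cap 177 mm, back of the trough about 176 mm. Three steel balls in the left tray are fixed there.
- feed_lip (a point): Front lip of the aluminium feed trough's floor, 134 mm above the bench, at x = +20 mm, y = 0 of the feeder. The trough is 44 mm wide, rises to the back (x = +150 mm, floor 154 mm high), walls 18 mm above its floor. A ball leaving the lip drops on the gate's middle, rolls to the end that is down and down that chute into the tray.
- gate (a joint): Seesaw gate: orange channel 150 mm long along the feeder's y, hinged in the middle about its x, pivot 95 mm above the bench. -0.24 rad: left end down on its stop (start, leads to the left chute); +0.24: right end down on its stop (leads to the right chute). Top-heavy: under 1.5 N on a pad moves it; past the middle it falls to its stop and stays.
- pad_right (a point): Middle of the top of the black ribbed press pad on the gate's right end, facing the robot. Pad 42 mm (feeder x) by 52 mm (y), 5 mm thick, turns with the gate (tilt 14 degrees). 43 mm in front of the pivot; with the gate level 52 mm right of and 42 mm above it. About 148 mm above the bench raised (start), 123 mm down, then 20 mm farther right. The channel's front wall behind it is 2 mm higher at most.
- pad_left (a point): The same point on the pad on the left end of the gate, which is down at the start.
- key (a joint): Red release key, a spring plunger going straight down: 0 = up, 0.015 m = down on its stop. The spring resists with about 2 N at first, 5.5 N at the bottom. It carries the dark tooth that stops the balls in the trough; they are free from about 0.011 m on. Keep it down about 1.5 s until all three have passed; it springs back when let go.
- key_top (a point): Centre of the top face of the red round cap of the release key, 32 mm across, 177 mm above the bench when up, at x = +68 mm, y = +55 mm in the feeder's frame, left of the trough.
- right_tray (a point): Middle of the floor of the green right-hand tray, 17 mm above the bench; the tray is 90 mm (x) by 82 mm (y), walls 34 to 55 mm tall, outer wall 85 mm.
- left_tray (a point): The same point in the blue left-hand tray.
- ball_1: Steel ball, 22 mm across, loose; origin at its centre. At the start it waits in the feed trough behind the tooth, first (lowest) of three; about 155 mm above the bench.
- ball_2: Steel ball, 22 mm across, loose; origin at its centre. At the start it waits in the feed trough behind the tooth, second of three; about 155 mm above the bench.
- ball_3: Steel ball, 22 mm across, loose; origin at its centre. At the start it waits in the feed trough behind the tooth, third (highest) of three; about 155 mm above the bench.
- adapter: Bystander: steel pipe adapter, 22x25x27 mm, stands loose on the base plate right of the trough. Leave alone. Origin: centre of its underside.
- plug: Bystander: steel blanking plug, 20x20x22 mm, stands loose on the base plate right of the trough. Leave alone. Origin: centre of its underside.
- ptfe_tape: Bystander: blue and white tape spool, 52 mm across, 14 mm high, on the bench. Leave alone.
- spanner_1: Bystander: open-ended spanner, 166 mm long, on the bench. Leave alone.
- screwdriver: Bystander: screwdriver with blue handle, 189 mm long, on the bench. Leave alone.
- hex_key_set: Bystander: red folding hex key set, 92 mm long, on the bench. Leave alone.
- pen_2: Bystander: red and white marker pen, 135 mm long, on the bench. Leave alone.
- test_gauge: Bystander: round pressure gauge with brass stem, 105 mm long, 32 mm high, on the bench. Leave alone.

How it is judged:
By the outcome, as a careful person would: the job done as asked, in the order asked, and still so for the second after the job is handed in, with the robot touching nothing.
It also fails if it takes over 38 s, if anything falls off the work surface, if the arm or the gripper's body presses on something with over 40 N, if the wrist force passes 120 N, or if a joint passes its speed limit or range.

## Working session

There is one attempt and no reset: what is moved stays moved. The work goes in short steps, Python scripts to look and compute and a tool call to move; the robot and the scene stay as the last step left them, time stands still between calls to the robot, and variables do not carry over. Pictures are saved under pics/ and viewed, at most 10 in all, crops included, and the job is handed in when it is done.

Besides the shell and the picture viewer there is one more tool, called after "Request:" as name(argument=value, ...), one argument or row to a line, values as JSON. jog_arm: Moves the arm, as the interface text tells. Its arguments: {"type":"object","properties":{"rows":{"type":"array"},"grip":{"type":"number"},"squeeze":{"type":"number"}},"required":["rows"]}

```bash
mkdir -p pics; python3 - <<'E'
from bench import status, grab_frame, env
import cv2,pickle
s=status.read_state();print(s,env.grasp_offset)
for n in("scene","top"):
    f=grab_frame(n);cv2.imwrite(f"pics/{n}0.png",f["pixels"]);pickle.dump(f,open(f"{n}.pkl","wb"));print(f["mtx"],f["k1"],f["world_to_cam"])
E
```

```text
{'clock': 0.0, 'joint_pos': array([-1.26012274,  0.47781326,  0.02232559,  1.55640496, -0.01147706,
        1.10931147, -0.08310729]), 'qd': array([ 0.00112573,  0.00084611,  0.00166227, -0.00087036, -0.00032327,
        0.00026682,  0.00016278]), 'joint_torque': array([ 9.91130787e-05, -5.96436918e+01,  1.60825051e+00, -2.81197536e+01,
        1.26124854e-02,  9.13271040e-03, -3.69930945e-06]), 'eef_pos': array([0.27425942, 0.61614478, 0.23033626]), 'ee_rot': array([ 2.07841658e-01,  9.78162066e-01, -8.97166334e-04, -1.14727532e-04]), 'force': array([0.19882678, 0.39570806, 0.60446756]), 'wrist_torque': array([ 0.05555283, -0.03212578,  0.00390186]), 'finger_force': 0.0, 'grip_width': 0.08537551376928695} 0.0187
[[466.73926918   0.         317.01947826]
 [  0.         466.73926918 241.18071162]
 [  0.           0.           1.        ]] -0.06622201608735812 [[ 0.69590859 -0.7178362  -0.0205528  -0.41839523]
 [ 0.43079465  0.39439476  0.8117073  -0.32339479]
 [-0.57456697 -0.57372812  0.5837027  -0.94688502]
 [ 0.          0.          0.          1.        ]]
[[445.48596424   0.         319.98344547]
 [  0.         445.48596424 240.33673375]
 [  0.           0.           1.        ]] 0.000737952797836004 [[-2.56105979e-02 -9.99671862e-01 -5.15587019e-04 -7.77889947e-02]
 [ 9.86370104e-01 -2.53536701e-02  1.62576779e-01 -5.23406476e-01]
 [-1.62536504e-01  3.65512890e-03  9.86695761e-01 -1.37606577e+00]
 [ 0.00000000e+00  0.00000000e+00  0.00000000e+00  1.00000000e+00]]
```

View pics/scene0.png

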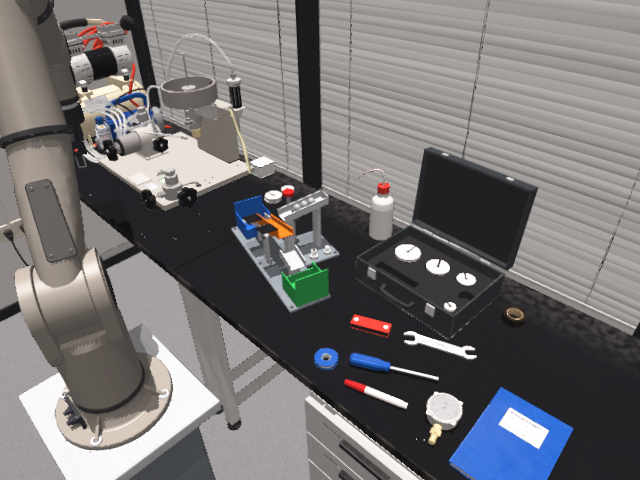

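View pics/top0.png

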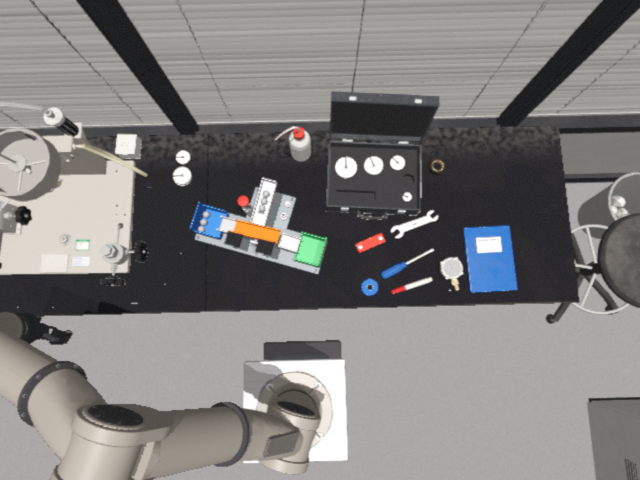

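The scene shows the rig around (285,250). In the top view the red key is at about (243,201), the gate at (257,231) and the green tray at (312,248). I'll enlarge both.

```bash
python3 - <<'E'
import cv2
a=cv2.imread("pics/top0.png")[170:280,180:340];cv2.imwrite("pics/t1.png",cv2.resize(a,None,fx=5,fy=5,interpolation=cv2.INTER_CUBIC))
a=cv2.imread("pics/scene0.png")[175:315,220:350];cv2.imwrite("pics/s1.png",cv2.resize(a,None,fx=4,fy=4,interpolation=cv2.INTER_CUBIC))
E
```

```text
(no output)
```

View pics/t1.png

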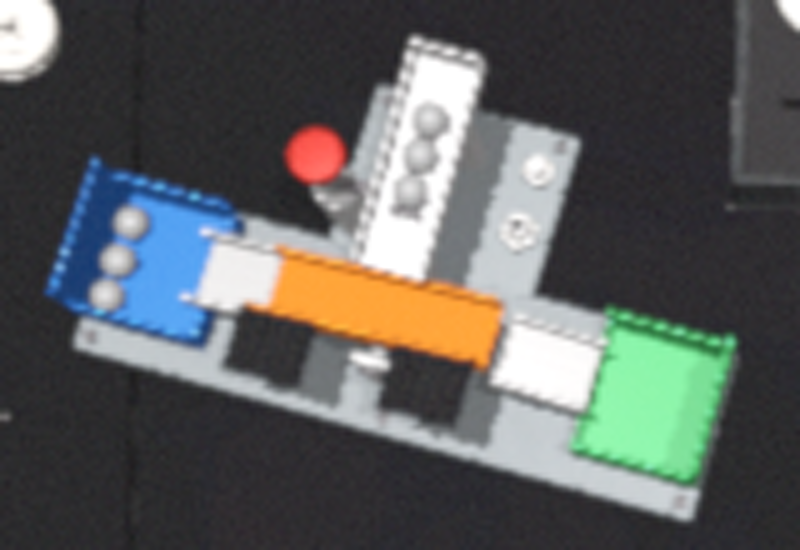

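View pics/s1.png

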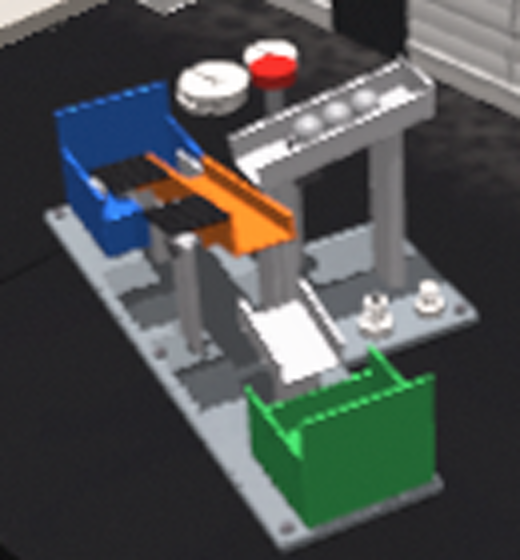

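Top crop readings: key (316,155), right pad (424,391), front-left plate corner (75,347), front-right (692,521), back-right tail (580,136) and trough back corners (410,38) and (485,57). I'll fit the rig pose to these.

```bash
cat > h.py <<'E'
import numpy as np,pickle
from scipy.spatial.transform import Rotation as R
def proj(f,P):
    P=np.atleast_2d(P);T=f["world_to_cam"];c=P@T[:3,:3].T+T[:3,3]
    s=np.c_[c[:,0],-c[:,1]]/-c[:,2:];s=s*(1+f["k1"]*(s**2).sum(1,keepdims=True))
    return s*[f["mtx"][0,0],f["mtx"][1,1]]+f["mtx"][:2,2]
def rig(p,L):
    c,s=np.cos(p[2]),np.sin(p[2]);L=np.atleast_2d(L)
    return np.c_[p[0]+c*L[:,0]-s*L[:,1],p[1]+s*L[:,0]+c*L[:,1],L[:,2]]
E
python3 - <<'E'
from h import *
from scipy.optimize import least_squares
t=pickle.load(open("top.pkl","rb"));s=pickle.load(open("scene.pkl","rb"))
L=np.array([[68,55,177],[-43,-40.5,148],[-65,210,10],[-65,-210,10],[160,-70,10],[150,22,172],[150,-22,172]])/1e3
u=np.array([[316,155],[424,391],[75,347],[692,521],[580,136],[410,38],[485,57]])/5+[180,170]-.4
Ls=np.array([[68,55,177],[-43,-40.5,148],[-65,210,10],[-65,-210,10],[160,-70,10]])/1e3
us=np.array([[271,62],[188,216],[48,214],[287,548],[478,318]])/4+[220,175]-.375
f=lambda p:np.r_[proj(t,rig(p,L))-u,proj(s,rig(p,Ls))-us].ravel()
r=least_squares(f,[.6,.1,-.2],loss='soft_l1');p=r.x;print(p,np.degrees(p[2]));print(f(p).reshape(-1,2).round(1))
np.save("p.npy",p)
print(rig(p,[[.068,.055,.177],[-.043,-.0405,.148],[-.043,-.0605,.123],[0,0,0]]).round(4))
E
```

```text
[ 0.54230763  0.09692269 -0.29266898] -16.768697403682996
[[ 0.6 -0.2]
 [ 0.8 -1.2]
 [ 0.2  0.3]
 [ 1.  -0.6]
 [ 0.6 -0.1]
 [ 0.8  0.5]
 [ 0.1  0.4]
 [-0.2 -0.1]
 [-1.5 -1.4]
 [-2.2 -0.8]
 [-1.2 -1.3]
 [ 0.2 -2.1]]
[[0.6233 0.13   0.177 ]
 [0.4895 0.0706 0.148 ]
 [0.4837 0.0514 0.123 ]
 [0.5423 0.0969 0.    ]]
```

The fit is good to about 3 mm and agrees with the given heights and yaw range. Next I move to above the right pad (0.483, 0.058) with the fingers shut.

Request:
jog_arm(
  rows=[
    {"x":-0.06,"y":-0.06},
    {"x":-0.16,"y":-0.16},
    {"x":-0.27,"y":-0.27},
    {"x":-0.38,"y":-0.38},
    {"x":-0.49,"y":-0.49},
    {"x":-0.6,"y":-0.6},
    {"x":-0.7,"y":-0.7},
    {"x":-0.8,"y":-0.8},
    {"x":-0.87,"y":-0.88},
    {"x":-0.93,"y":-0.94},
  ],
  grip=0,
)

```text
validation failed for argument at $.ro...
```

Request:
jog_arm(
  rows=[
    {"x":-0.06,"y":-0.06},
    {"x":-0.16,"y":-0.16},
    {"x":-0.27,"y":-0.27},
    {"x":-0.38,"y":-0.38},
    {"x":-0.49,"y":-0.49},
    {"x":-0.6,"y":-0.6},
    {"x":-0.7,"y":-0.7},
    {"x":-0.8,"y":-0.8},
    {"x":-0.87,"y":-0.88},
    {"x":-0.93,"y":-0.94},
  ],
)

```text
validation failed for argument at $.ro...
```

Request:
jog_arm(
  rows=[
    {"x":-0.06,"y":-0.06,"wz":-0.02},
    {"x":-0.16,"y":-0.16,"wz":-0.04},
    {"x":-0.27,"y":-0.27,"wz":-0.06},
    {"x":-0.38,"y":-0.38,"wz":-0.08},
    {"x":-0.49,"y":-0.49,"wz":-0.1},
    {"x":-0.6,"y":-0.6,"wz":-0.12},
    {"x":-0.75,"y":-0.75,"wz":-0.14},
    {"x":-0.87,"y":-0.88,"wz":-0.16},
    {"x":-0.93,"y":-0.94,"wz":-0.16},
    {"x":-0.93,"y":-0.94,"wz":-0.16},
  ],
)

```text
validation failed for argument at $.ro...
```

```bash
cat > look.py <<'E'
import sys
from bench import status, grab_frame
import cv2
from h import *
s=status.read_state();p=np.load("p.npy")
print(s["clock"],s["eef_pos"].round(4),s["ee_rot"].round(4),s["force"].round(1),s["grip_width"])
Q=R.from_quat(s["ee_rot"])
for n,l in (("press",[-.046,-.054,.152]),("key",[.068,.055,.177])):
    print(n,(Q.inv().apply(rig(p,l)[0]-s["eef_pos"])/.15).round(3))
print("yaw err deg",np.degrees(np.arctan2(Q.as_matrix()[1,1],Q.as_matrix()[0,1])-p[2])-90)
cam,out=sys.argv[1:3];f=grab_frame(cam);im=f["pixels"].copy()
if cam!="wrist": 
    x=proj(f,rig(p,[0,0,.1]))[0].astype(int);im=im[max(0,x[1]-70):x[1]+70,max(0,x[0]-90):x[0]+90];im=cv2.resize(im,None,fx=4,fy=4,interpolation=cv2.INTER_CUBIC)
else:
  for l in ([.068,.055,.177],[-.043,-.0405,.148],[-.065,-.21,.01]):
    print(l,proj(f,rig(p,l)).round(0))
cv2.imwrite("pics/"+out,im)
E
python3 look.py wrist w1.png
```

```text
0.1 [0.2743 0.6162 0.2304] [ 2.079e-01  9.782e-01 -8.000e-04 -1.000e-04] [-0.1 -0.1 -0.2] 0.08524131249475848
press [-2.781 -2.831  0.528]
key [-3.444 -2.014  0.36 ]
yaw err deg -7.226753709866642
[0.068, 0.055, 0.177] [[ 74. 645.]]
[-0.043, -0.0405, 0.148] [[-20. 567.]]
[-0.065, -0.21, 0.01] [[-46. 460.]]
```

View pics/w1.png

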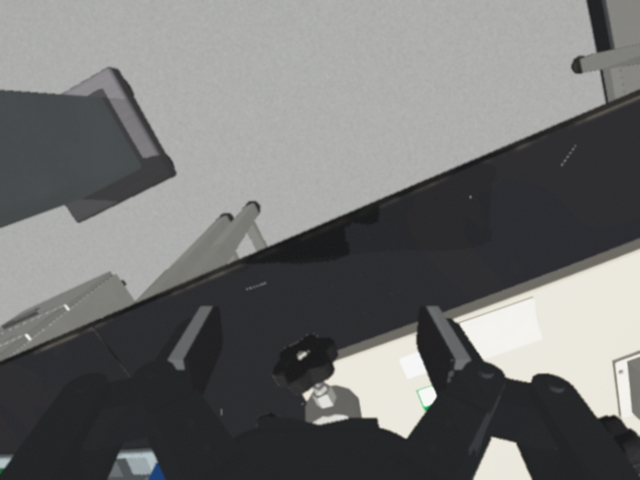

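The refused calls moved nothing; the picture still shows the start pose, with a black valve below near (310,360). The rows probably need all six keys.

Request:
jog_arm(
  rows=[
    {"x":-0.06,"y":-0.06,"z":0,"wx":0,"wy":0,"wz":0},
    {"x":-0.16,"y":-0.16,"z":0,"wx":0,"wy":0,"wz":0},
    {"x":-0.27,"y":-0.27,"z":0,"wx":0,"wy":0,"wz":0},
    {"x":-0.38,"y":-0.38,"z":0,"wx":0,"wy":0,"wz":0},
    {"x":-0.49,"y":-0.49,"z":0,"wx":0,"wy":0,"wz":0},
    {"x":-0.6,"y":-0.6,"z":0,"wx":0,"wy":0,"wz":0},
    {"x":-0.7,"y":-0.7,"z":0,"wx":0,"wy":0,"wz":0},
    {"x":-0.8,"y":-0.8,"z":0,"wx":0,"wy":0,"wz":0},
    {"x":-0.87,"y":-0.88,"z":0,"wx":0,"wy":0,"wz":0},
    {"x":-0.93,"y":-0.94,"z":0,"wx":0,"wy":0,"wz":0},
  ],
  grip=0,
)

```text
clock: 0.98
eef_pos: [0.3453, 0.4287, 0.2313]
ee_rot: [0.209, 0.978, -0.0, 0.0]
force: [1.2, -0.1, -0.6]
grip_width: 0.0
finger_force: 0.0
```

Request:
jog_arm(
  rows=[
    {"x":-0.06,"y":-0.06,"z":0,"wx":0,"wy":0,"wz":0},
    {"x":-0.16,"y":-0.16,"z":0,"wx":0,"wy":0,"wz":0},
    {"x":-0.27,"y":-0.27,"z":0,"wx":0,"wy":0,"wz":0},
    {"x":-0.38,"y":-0.38,"z":0,"wx":0,"wy":0,"wz":0},
    {"x":-0.49,"y":-0.49,"z":0,"wx":0,"wy":0,"wz":0},
    {"x":-0.6,"y":-0.6,"z":0,"wx":0,"wy":0,"wz":0},
    {"x":-0.7,"y":-0.7,"z":0,"wx":0,"wy":0,"wz":0},
    {"x":-0.8,"y":-0.8,"z":0,"wx":0,"wy":0,"wz":0},
    {"x":-0.87,"y":-0.88,"z":0,"wx":0,"wy":0,"wz":0},
    {"x":-0.93,"y":-0.94,"z":0,"wx":0,"wy":0,"wz":0},
  ],
)

```text
clock: 1.82
eef_pos: [0.415, 0.244, 0.2313]
ee_rot: [0.208, 0.978, 0.0, 0.0]
force: [-0.1, -0.4, 0.0]
grip_width: -0.0002
finger_force: 0.0
```

Request:
jog_arm(
  rows=[
    {"x":-0.06,"y":-0.06,"z":0,"wx":0,"wy":0,"wz":-0.02},
    {"x":-0.16,"y":-0.16,"z":0,"wx":0,"wy":0,"wz":-0.04},
    {"x":-0.27,"y":-0.27,"z":0,"wx":0,"wy":0,"wz":-0.06},
    {"x":-0.38,"y":-0.38,"z":0,"wx":0,"wy":0,"wz":-0.08},
    {"x":-0.49,"y":-0.49,"z":0,"wx":0,"wy":0,"wz":-0.1},
    {"x":-0.6,"y":-0.6,"z":0,"wx":0,"wy":0,"wz":-0.12},
    {"x":-0.75,"y":-0.75,"z":0,"wx":0,"wy":0,"wz":-0.14},
    {"x":-0.87,"y":-0.88,"z":0,"wx":0,"wy":0,"wz":-0.16},
    {"x":-0.93,"y":-0.94,"z":0,"wx":0,"wy":0,"wz":-0.16},
    {"x":-0.93,"y":-0.94,"z":0,"wx":0,"wy":0,"wz":-0.16},
  ],
)

```text
clock: 2.65
eef_pos: [0.4857, 0.0567, 0.2315]
ee_rot: [0.148, 0.989, -0.0, 0.0]
force: [0.4, -0.4, -0.0]
grip_width: 0.0002
finger_force: 0.0
```

```bash
python3 look.py wrist w2.png
```

```text
2.65 [0.4857 0.0567 0.2315] [ 1.484e-01  9.889e-01 -4.000e-04  5.000e-04] [ 0.4 -0.4 -0. ] 0.00018173144623109133
press [0.023 0.006 0.53 ]
key [-0.733  0.736  0.363]
yaw err deg -0.2960637788816314
[0.068, 0.055, 0.177] [[469. 399.]]
[-0.043, -0.0405, 0.148] [[339. 244.]]
[-0.065, -0.21, 0.01] [[172. 180.]]
```

View pics/w2.png

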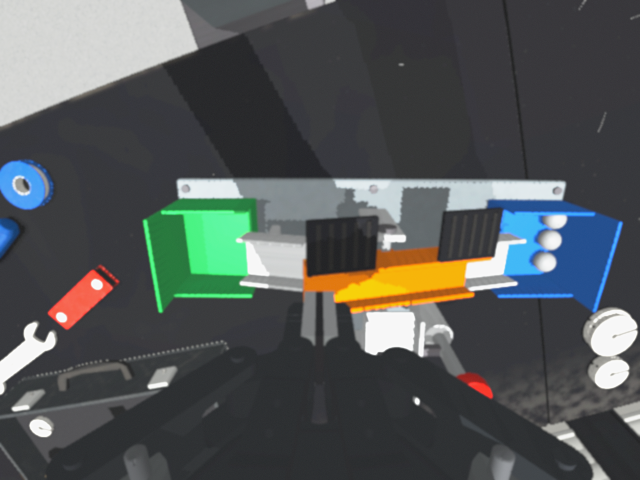

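Predicted and seen pad centres agree ((339,244) vs (342,246)), so the fit is good to about 2 mm. Now I press the pad.

Request:
jog_arm(
  rows=[
    {"x":0.025,"y":0.0,"z":0.1,"wx":0,"wy":0,"wz":0},
    {"x":0.025,"y":0.0,"z":0.25,"wx":0,"wy":0,"wz":0},
    {"x":0.025,"y":0.0,"z":0.38,"wx":0,"wy":0,"wz":0},
    {"x":0.025,"y":0.0,"z":0.46,"wx":0,"wy":0,"wz":0},
    {"x":0.025,"y":0.0,"z":0.49,"wx":0,"wy":0,"wz":0},
    {"x":0.025,"y":0.0,"z":0.51,"wx":0,"wy":0,"wz":0},
    {"x":0.025,"y":0.0,"z":0.53,"wx":0,"wy":0,"wz":0},
    {"x":0.025,"y":0.0,"z":0.55,"wx":0,"wy":0,"wz":0},
    {"x":0.025,"y":0.0,"z":0.57,"wx":0,"wy":0,"wz":0},
    {"x":0.025,"y":0.0,"z":0.59,"wx":0,"wy":0,"wz":0},
  ],
)

```text
clock: 3.53
eef_pos: [0.4816, 0.0613, 0.1431]
ee_rot: [0.146, 0.989, 0.0, 0.001]
force: [0.6, -1.1, 0.2]
grip_width: 0.0002
finger_force: 0.2
```

Request:
jog_arm(
  rows=[
    {"x":0,"y":0,"z":0.015,"wx":0,"wy":0,"wz":0},
    {"x":0,"y":0,"z":0.03,"wx":0,"wy":0,"wz":0},
    {"x":0,"y":0,"z":0.045,"wx":0,"wy":0,"wz":0},
    {"x":0,"y":0,"z":0.06,"wx":0,"wy":0,"wz":0},
    {"x":0,"y":0,"z":0.075,"wx":0,"wy":0,"wz":0},
    {"x":0,"y":0,"z":0.09,"wx":0,"wy":0,"wz":0},
    {"x":0,"y":0,"z":0.09,"wx":0,"wy":0,"wz":0},
    {"x":0,"y":0,"z":0.09,"wx":0,"wy":0,"wz":0},
    {"x":0,"y":0,"z":0.09,"wx":0,"wy":0,"wz":0},
    {"x":0,"y":0,"z":0.09,"wx":0,"wy":0,"wz":0},
  ],
)

```text
clock: 4.37
eef_pos: [0.4813, 0.0612, 0.1294]
ee_rot: [0.146, 0.989, 0.0, 0.0]
force: [0.8, -0.2, -0.7]
grip_width: -0.0003
finger_force: 0.0
```

Request:
jog_arm(
  rows=[
    {"x":0,"y":0,"z":-0.05,"wx":0,"wy":0,"wz":0},
    {"x":0,"y":0,"z":-0.1,"wx":0,"wy":0,"wz":0},
    {"x":0,"y":0,"z":-0.2,"wx":0,"wy":0,"wz":0},
    {"x":0,"y":0,"z":-0.3,"wx":0,"wy":0,"wz":0},
    {"x":0,"y":0,"z":-0.4,"wx":0,"wy":0,"wz":0},
    {"x":0,"y":0,"z":-0.5,"wx":0,"wy":0,"wz":0},
    {"x":0,"y":0,"z":-0.6,"wx":0,"wy":0,"wz":0},
    {"x":0,"y":0,"z":-0.66,"wx":0,"wy":0,"wz":0},
    {"x":0,"y":0,"z":-0.68,"wx":0,"wy":0,"wz":0},
    {"x":0,"y":0,"z":-0.68,"wx":0,"wy":0,"wz":0},
  ],
)

```text
clock: 5.2
eef_pos: [0.4817, 0.0613, 0.2322]
ee_rot: [0.146, 0.989, 0.001, 0.001]
force: [0.1, 0.1, -0.1]
grip_width: -0.0002
finger_force: 0.0
```

```bash
python3 look.py wrist w3.png
```

```text
5.2 [0.4817 0.0613 0.2322] [1.460e-01 9.893e-01 5.000e-04 8.000e-04] [ 0.1  0.1 -0.1] -0.00022107237248482662
press [-0.011 -0.016  0.535]
key [-0.771  0.711  0.37 ]
yaw err deg -0.027419631418240442
[0.068, 0.055, 0.177] [[462. 404.]]
[-0.043, -0.0405, 0.148] [[334. 251.]]
[-0.065, -0.21, 0.01] [[170. 184.]]
```

View pics/w3.png

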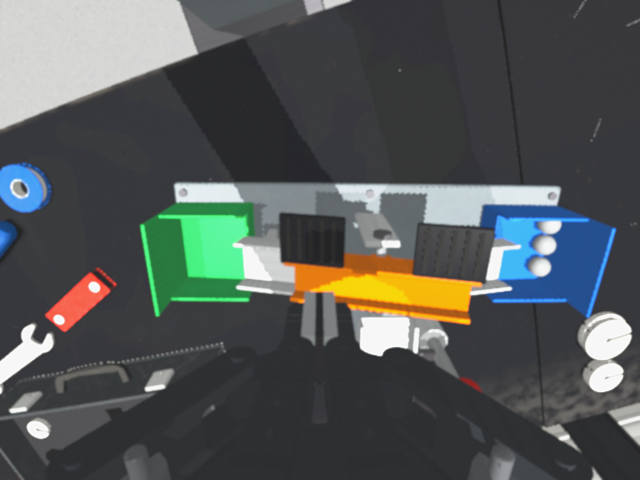

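The gate has rocked over: the right pad is now low at (312,240) and the left pad is raised at (455,250). Next is the move above the key.

Request:
jog_arm(
  rows=[
    {"x":-0.05,"y":0.05,"z":0,"wx":0,"wy":0,"wz":0},
    {"x":-0.15,"y":0.14,"z":0,"wx":0,"wy":0,"wz":0},
    {"x":-0.27,"y":0.25,"z":0,"wx":0,"wy":0,"wz":0},
    {"x":-0.4,"y":0.37,"z":0,"wx":0,"wy":0,"wz":0},
    {"x":-0.53,"y":0.49,"z":0,"wx":0,"wy":0,"wz":0},
    {"x":-0.65,"y":0.6,"z":0,"wx":0,"wy":0,"wz":0},
    {"x":-0.73,"y":0.67,"z":0,"wx":0,"wy":0,"wz":0},
    {"x":-0.77,"y":0.71,"z":0,"wx":0,"wy":0,"wz":0},
    {"x":-0.77,"y":0.71,"z":0,"wx":0,"wy":0,"wz":0},
    {"x":-0.77,"y":0.71,"z":0,"wx":0,"wy":0,"wz":0},
  ],
)

```text
clock: 6.08
eef_pos: [0.622, 0.1295, 0.2302]
ee_rot: [0.146, 0.989, -0.001, -0.001]
force: [-1.0, -0.1, -0.5]
grip_width: 0.0002
finger_force: 0.0
```

```bash
python3 look.py scene s2.png
```

```text
6.0833 [0.622  0.1295 0.2302] [ 1.461e-01  9.893e-01 -6.000e-04 -9.000e-04] [-1.  -0.1 -0.5] 0.0001864538262067622
press [ 0.752 -0.721  0.524]
key [-0.008  0.006  0.355]
yaw err deg -0.028036902931219743
```

View pics/s2.png

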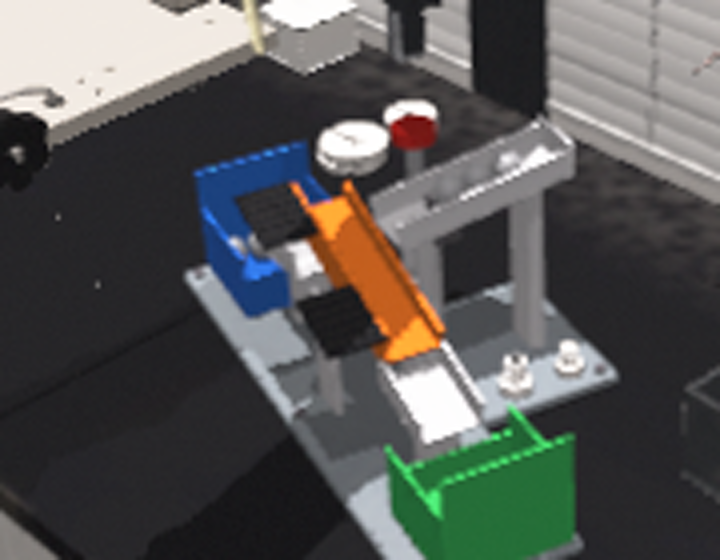

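The gate is over to the right, and the dark fingertips at (410,55) sit above the red key at (411,130). Pressing now.

Request:
jog_arm(
  rows=[
    {"x":0,"y":0,"z":0.1,"wx":0,"wy":0,"wz":0},
    {"x":0,"y":0,"z":0.2,"wx":0,"wy":0,"wz":0},
    {"x":0,"y":0,"z":0.28,"wx":0,"wy":0,"wz":0},
    {"x":0,"y":0,"z":0.33,"wx":0,"wy":0,"wz":0},
    {"x":0,"y":0,"z":0.36,"wx":0,"wy":0,"wz":0},
    {"x":0,"y":0,"z":0.39,"wx":0,"wy":0,"wz":0},
    {"x":0,"y":0,"z":0.42,"wx":0,"wy":0,"wz":0},
    {"x":0,"y":0,"z":0.45,"wx":0,"wy":0,"wz":0},
    {"x":0,"y":0,"z":0.46,"wx":0,"wy":0,"wz":0},
    {"x":0,"y":0,"z":0.46,"wx":0,"wy":0,"wz":0},
  ],
)

```text
clock: 6.97
eef_pos: [0.6226, 0.1295, 0.1625]
ee_rot: [0.146, 0.989, -0.0, 0.0]
force: [-1.9, -0.5, 4.9]
grip_width: -0.0001
finger_force: 2.3
```

Request:
jog_arm(
  rows=[
    {"x":0,"y":0,"z":0,"wx":0,"wy":0,"wz":0},
    {"x":0,"y":0,"z":0,"wx":0,"wy":0,"wz":0},
    {"x":0,"y":0,"z":0,"wx":0,"wy":0,"wz":0},
    {"x":0,"y":0,"z":0,"wx":0,"wy":0,"wz":0},
    {"x":0,"y":0,"z":0,"wx":0,"wy":0,"wz":0},
    {"x":0,"y":0,"z":0,"wx":0,"wy":0,"wz":0},
    {"x":0,"y":0,"z":0,"wx":0,"wy":0,"wz":0},
    {"x":0,"y":0,"z":0,"wx":0,"wy":0,"wz":0},
    {"x":0,"y":0,"z":0,"wx":0,"wy":0,"wz":0},
    {"x":0,"y":0,"z":0,"wx":0,"wy":0,"wz":0},
  ],
)

```text
clock: 7.8
eef_pos: [0.6226, 0.1296, 0.1623]
ee_rot: [0.146, 0.989, -0.0, 0.0]
force: [-2.3, -2.0, 5.3]
grip_width: 0.0002
finger_force: 2.3
```

The force of about 5 N at z=0.1625 means the key is down. I'll hold longer and then look.

Request:
jog_arm(
  rows=[
    {"x":0,"y":0,"z":0.005,"wx":0,"wy":0,"wz":0},
    {"x":0,"y":0,"z":0.005,"wx":0,"wy":0,"wz":0},
    {"x":0,"y":0,"z":0.005,"wx":0,"wy":0,"wz":0},
    {"x":0,"y":0,"z":0.005,"wx":0,"wy":0,"wz":0},
    {"x":0,"y":0,"z":0.005,"wx":0,"wy":0,"wz":0},
    {"x":0,"y":0,"z":0.005,"wx":0,"wy":0,"wz":0},
    {"x":0,"y":0,"z":0.005,"wx":0,"wy":0,"wz":0},
    {"x":0,"y":0,"z":0.005,"wx":0,"wy":0,"wz":0},
    {"x":0,"y":0,"z":0.005,"wx":0,"wy":0,"wz":0},
    {"x":0,"y":0,"z":0.005,"wx":0,"wy":0,"wz":0},
  ],
)

```text
clock: 8.63
eef_pos: [0.6227, 0.1296, 0.1622]
ee_rot: [0.146, 0.989, 0.0, 0.0]
force: [-3.4, -2.0, 8.7]
grip_width: 0.0003
finger_force: 4.3
```

Request:
jog_arm(
  rows=[
    {"x":0,"y":0,"z":0,"wx":0,"wy":0,"wz":0},
    {"x":0,"y":0,"z":0,"wx":0,"wy":0,"wz":0},
    {"x":0,"y":0,"z":0,"wx":0,"wy":0,"wz":0},
    {"x":0,"y":0,"z":0,"wx":0,"wy":0,"wz":0},
    {"x":0,"y":0,"z":0,"wx":0,"wy":0,"wz":0},
    {"x":0,"y":0,"z":0,"wx":0,"wy":0,"wz":0},
    {"x":0,"y":0,"z":0,"wx":0,"wy":0,"wz":0},
    {"x":0,"y":0,"z":0,"wx":0,"wy":0,"wz":0},
    {"x":0,"y":0,"z":0,"wx":0,"wy":0,"wz":0},
    {"x":0,"y":0,"z":0,"wx":0,"wy":0,"wz":0},
  ],
)

```text
clock: 9.47
eef_pos: [0.6227, 0.1296, 0.1621]
ee_rot: [0.146, 0.989, 0.0, 0.0]
force: [-3.1, -2.9, 8.9]
grip_width: 0.0004
finger_force: 4.3
```

```bash
python3 look.py wrist w4.png; python3 look.py scene s4.png >/dev/null; python3 - <<'E'
import cv2,numpy as np
a=cv2.imread("pics/w4.png");b=cv2.imread("pics/s4.png");b=cv2.resize(b,(480,375));a=cv2.resize(a,(480,360))
# side by side, stacked vertically to fit 800x600
a=cv2.resize(a,(400,300));b=cv2.resize(b,(400,300));cv2.imwrite("pics/c4.png",np.hstack([a,b]))
E
```

```text
9.4667 [0.6227 0.1296 0.1621] [1.462e-01 9.893e-01 1.000e-04 1.000e-04] [-3.1 -2.9  8.9] 0.0004457597411352982
press [ 0.756 -0.723  0.067]
key [-0.003  0.004 -0.099]
yaw err deg -0.041345746003869976
[0.068, 0.055, 0.177] [[320. 326.]]
[-0.043, -0.0405, 0.148] [[90. 54.]]
[-0.065, -0.21, 0.01] [[-11.  60.]]
```

View pics/c4.png

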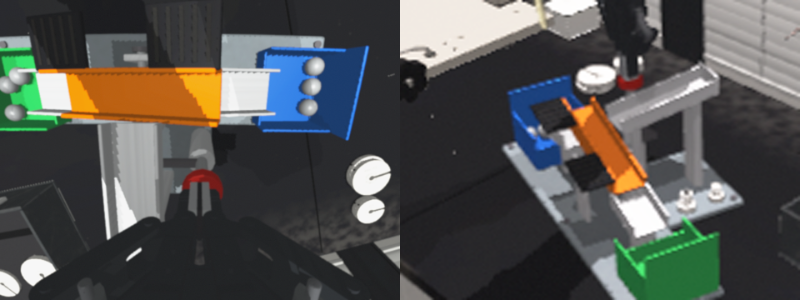

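The trough is empty and balls show in the green tray at (10,85) and (15,112). I'll lift straight up, back off and check from above.

Request:
jog_arm(
  rows=[
    {"x":0,"y":0,"z":-0.04,"wx":0,"wy":0,"wz":0},
    {"x":0,"y":0,"z":-0.09,"wx":0,"wy":0,"wz":0},
    {"x":0,"y":0,"z":-0.15,"wx":0,"wy":0,"wz":0},
    {"x":0,"y":0,"z":-0.25,"wx":0,"wy":0,"wz":0},
    {"x":0,"y":0,"z":-0.36,"wx":0,"wy":0,"wz":0},
    {"x":0,"y":0,"z":-0.46,"wx":0,"wy":0,"wz":0},
    {"x":0,"y":0,"z":-0.56,"wx":0,"wy":0,"wz":0},
    {"x":0,"y":0,"z":-0.64,"wx":0,"wy":0,"wz":0},
    {"x":0,"y":0,"z":-0.68,"wx":0,"wy":0,"wz":0},
    {"x":0,"y":0,"z":-0.68,"wx":0,"wy":0,"wz":0},
  ],
)

```text
clock: 10.4
eef_pos: [0.6234, 0.1302, 0.2652]
ee_rot: [0.146, 0.989, 0.001, 0.001]
force: [-0.0, -0.7, 0.5]
grip_width: -0.0
finger_force: 0.0
```

Request:
jog_arm(
  rows=[
    {"x":0.1,"y":-0.05,"z":0,"wx":0,"wy":0,"wz":0},
    {"x":0.2,"y":-0.1,"z":0,"wx":0,"wy":0,"wz":0},
    {"x":0.3,"y":-0.2,"z":0,"wx":0,"wy":0,"wz":0},
    {"x":0.4,"y":-0.3,"z":0,"wx":0,"wy":0,"wz":0},
    {"x":0.5,"y":-0.4,"z":0,"wx":0,"wy":0,"wz":0},
    {"x":0.6,"y":-0.5,"z":0,"wx":0,"wy":0,"wz":0},
    {"x":0.65,"y":-0.6,"z":0,"wx":0,"wy":0,"wz":0},
    {"x":0.7,"y":-0.7,"z":0,"wx":0,"wy":0,"wz":0},
    {"x":0.7,"y":-0.7,"z":0,"wx":0,"wy":0,"wz":0},
    {"x":0.7,"y":-0.7,"z":0,"wx":0,"wy":0,"wz":0},
  ],
)

```text
clock: 11.23
eef_pos: [0.4912, 0.0592, 0.2631]
ee_rot: [0.146, 0.989, 0.0, -0.0]
force: [-0.1, 1.3, -0.4]
grip_width: 0.0004
finger_force: 0.0
```

```bash
python3 look.py wrist w5.png
```

```text
11.2333 [0.4912 0.0592 0.2631] [ 1.465e-01  9.892e-01  1.000e-04 -3.000e-04] [-0.1  1.3 -0.4] 0.00035577346435932577
press [ 0.052 -0.021  0.741]
key [-0.707  0.706  0.574]
yaw err deg -0.07479286597525459
[0.068, 0.055, 0.177] [[449. 366.]]
[-0.043, -0.0405, 0.148] [[332. 225.]]
[-0.065, -0.21, 0.01] [[179. 171.]]
```

View pics/w5.png

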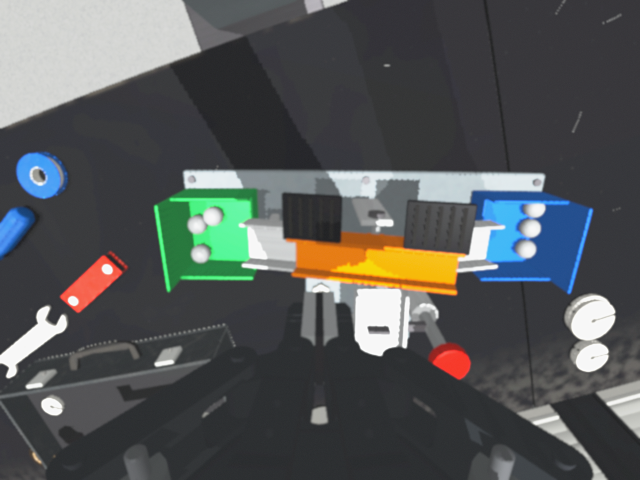

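All three balls lie in the green tray, at (212,216), (197,225) and (201,254). The key at (450,362) is free and the gate is still over to the right.

```bash
python3 -c "
from bench import env
print(env.hand_in())"
```

```text
the job is handed in; nothing more can be done
None
```

The job is done and handed in at about 11 s: the gate is rocked over to the right, all three balls are in the green right-hand tray, the key has been let go, and the arm is clear of the feeder.

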